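Full-load test of a docked power supply

ROBOT

A 7-joint arm with a two-finger parallel gripper is mounted at the origin on the work surface. World frame = base frame: x ahead of the robot, y to its left, z up, the work surface at z = 0. Lengths are in m, angles in rad, forces in N, time in s.
With the tool pointing down it reaches from about 0.425 to 0.95 m from the base axis. Payload 4.7 kg.
Tool frame: the origin (TCP) lies midway between the tips of the shut fingers; the grasp point (between the pads) lies robot.hold_point_z behind it (robot.hold_point_z is the distance from the TCP to the grasp point, in m); z points along the fingers, y is the direction in which the jaws open and shut (so a half turn about z gives the same grasp; the last joint's range is limited). The gripper opens to 85 mm and grips with 20 to 120 N. Pads are 22 mm wide; open, the fingers measure 114 mm over their backs; the gripper's body (76 mm by 85 mm) begins 54 mm behind the grasp point. The pads swing forward as they close: fully open they stand 13 mm farther back than shut.
Start: joints at [1.117, 0.469, -0.049, 1.532, 0.024, 1.141, -0.082], TCP at [0.278, -0.615, 0.231] pointing down, gripper open.
Joint ranges: [-2.59, 2.59], [-0.33, 1.99], [-1.39, 1.29], [0.1, 2.45], [-1.04, 4.18], [0.21, 1.99], [-2.66, 2.66]. Speed limits (rad/s): [2.57, 2.57, 3.14, 3.14, 3.14, 3.14, 3.14].

INTERFACE

Orientations are given as a unit quaternion [w, x, y, z].
In Python, from rig import robot, grab_frame, job gives the robot as it stands.
- The arm moves only by the shell command python3 -m inch 'ROWS' [OPENING] [FORCE]. ROWS is JSON, a list of rows, each an object of numbers: "tx", "ty", "tz": the shift along the tool's x, y, z in mm; "twist": the turn about the tool's z in rad. In form: [{"tx": .., "ty": .., "tz": .., "twist": ..}, ...]. A call has 1 to 10 rows; each row is the pose to reach, as a shift and turn from the pose commanded when the call began, along the tool's axes at that moment; what a row does not reach only later rows make up. A row lasts 1/12 s, in which the tool goes at most 41.7 mm and 7.16 degrees, less where a joint would pass 70% of its speed; a pose out of reach is approached as far as the arm can. A call with a gripper value outside its range is refused whole. OPENING is the closure, from -1 (fully open) to 1 (shut), set as the call begins (- or left out, the last holds). The fingers move at their own pace and stop on an object; FORCE is the grip in N (left out, the last holds). Time passes only in rows, so rows that repeat a pose let the fingers close. It gives the time, the measured TCP pose, the force and the opening at its end, in the units of the state.
- robot.get_state(): the state, without advancing time (a new reading comes with each control period).
- grab_frame(name): name is "side" or "top"; returns a dict with "img" (480x640x3 uint8, red, green, blue), "fx", "fy", "cx", "cy" (pixels), "rvec" (rotation vector, rad) and "tvec" (3), from world to camera coordinates, as OpenCV has them. Camera axes: x right, y down, z forward; pixel columns grow to the right and rows downward; lengths in m; the calibration is good to about 2 mm. A picture is of the moment at which its call begins. There is no depth.
- job.job_done(): hands the job in, once; it reports no verdict.
The state is a dict: "time_s": time; "qpos": joint angles; "joint_vel": joint speeds; "joint_efforts": joint torques, N m; "tool_pos": TCP position; "orientation": TCP orientation; "contact_force": force on the tool from outside, world axes, zero at the start; "moment": the same for the moment, N m; "grip_width": finger opening in m.
Only numpy, scipy, OpenCV 4.12 (cv2) and the standard library are available. Lean on these libraries where they do the work, as an engineer would, in place of code of your own. Each camera call takes 0.05 s, during which the arm holds its last target. There are 200 camera calls.

TASK

Start a full-load test on the bench load tester: push its sliding lever along the slot, past the first notch (half load), all the way to the second stop (full load), and only then press the round start button fully down and let it come up again. Only push and press with the fingertips or the outside of the fingers: do not pinch the lever, do not lift anything, and leave the jar, the screwdriver and the hard drive where they are.

Things in the scene. Friction and masses are not known exactly. Their poses are not given: they have to be found in the camera images.
- tester: Load tester: grey steel box fixed to the bench, 200 (x) x 260 (y) x 85 mm high, a silver power supply docked on its far side (to x +248, y +-85, 90 mm high). Origin: centre of the grey box's underside, on the bench; +x away from its front, +y to its left. The flat top panel carries the lever (slot along y), a meter (3 mm high), a fan grille (4 mm), the start button and a loose jar.
- lever (a joint): Travel of the lever along its slot, m, growing towards the tester's +y. 0 = off (start), 0.027 = first notch (half load), 0.052 = second stop (full load, a hard stop). Sprung detents hold it at each; in between it snaps to the nearer one (humps at about 0.014 and 0.041). Up to about 7 N pushes it over a hump.
- lever_grip (a point): Centre of the lever's black grip: 38 mm wide (tester x), 20 mm thick (tester y, its travel), 26 mm high, 18 to 44 mm above the top panel on a thin stem; this point is 30 mm above the panel. On the tester: x -45, y -60 mm when off, y -8 mm at full load. Push it on its -y face. Fingers pressing its -y half and its +y half at once (over 3 N each) count as pinching.
- start_button (a joint): How far the start button is pressed, m: 0 = up, 0.006 = fully down. It is sprung: about 5 N holds it fully down, and it comes up when released.
- start_button_top (a point): Centre of the top face of the round start button (black, 30 mm across, pressed straight down, in a low dark housing) on the tester's top panel, at x +48, y +85 mm on the tester.
- jar: Small glass jar with a metal lid, 36 mm across, 45 mm high, loose on the tester's top panel in its +x, -y corner; origin at the centre of its underside. Leave alone.
- screwdriver: Screwdriver with a black handle, 170 mm long, loose on the bench on the tester's -y side; origin at its underside, x along the blade. Leave alone.
- drive: Silver hard drive, 147 x 101 x 26 mm, loose on the bench on the tester's +y side; origin at the centre of its underside. Leave alone.

How it is judged:
On the way, in this order (a step that is already met when the one before it is completed fails the run):
1. the lever is past the first notch and at its second stop (full load) (value of joint lever above 0.049 m), for 0.2 s.
2. the start button is pressed down (value of joint start_button above 0.0045 m and value of joint lever above 0.049 m), for 0.05 s.
At the end, for the whole second after the job is handed in: The lever stands at full load (joint over 0.049), the start button has been pressed (over 4.5 of its 6 mm) with the lever at full load and is up again (under 1.5 mm), and the jar (15 mm), screwdriver and drive (20 mm) are where they were (value of joint lever above 0.049 m and value of joint start_button below 0.0015 m and distance of jar from where it was at the start of the episode below 0.015 m and distance of each of screwdriver, drive from where it was at the start of the episode below 0.02 m); the robot touches nothing.
It fails at once if the start button is pressed before the lever is at full load (value of joint start_button above 0.003 m and value of joint lever below 0.047 m).
It fails at once if the lever's grip is pinched (both halves pressed by the fingers at once) (contact force between the fingers and lever_c2 above 3 N and contact force between the fingers and lever_c3 above 3 N).
It fails at once if the jar, the screwdriver or the drive is lifted or pushed away (distance of jar from where it was at the start of the episode above 0.02 m or distance of any of screwdriver, drive from where it was at the start of the episode above 0.03 m).
It also fails if it takes over 35 s, if anything falls off the work surface, if the arm or the gripper's body presses on something with over 40 N, if the wrist force passes 120 N, or if a joint passes its speed limit or range.

## Working session

There is one attempt and no reset: what is moved stays moved. The work goes in short steps, Python scripts to look and compute and a shell command to move; the robot and the scene stay as the last step left them, time stands still between calls to the robot, and variables do not carry over. Pictures are saved under pics/ and viewed, about 8 in all and at most 12, crops included, and the job is handed in when it is done.

```bash
mkdir -p pics
python3 - <<'E'
from rig import robot, grab_frame
import cv2,json
for n in("top","side"):
    f=grab_frame(n); cv2.imwrite(f"pics/{n}0.png",f["img"][:,:,::-1])
    print(n,{k:f[k] for k in f if k!="img"})
s=robot.get_state(); print(s["tool_pos"],s["orientation"],s["time_s"],s["grip_width"],robot.hold_point_z)
E
```

```text
top {'fx': 562.0222892001082, 'fy': 562.0222892001082, 'cx': 323.19617043994384, 'cy': 237.4628950714148, 'rvec': array([ 2.15739944, -2.12428494,  0.10125499]), 'tvec': array([0.08427802, 0.6089194 , 1.16627533])}
side {'fx': 522.2081580120835, 'fy': 522.2081580120835, 'cx': 325.6025429053652, 'cy': 240.38451660710447, 'rvec': array([ 2.24810167, -0.05311083,  0.03915949]), 'tvec': array([-0.56958872,  0.1192048 ,  0.90116246])}
[ 0.27797476 -0.61451209  0.23034249] [-8.77499519e-04  9.77530648e-01  2.10791404e-01 -2.14665345e-04] 0.1 0.08517163547631576 0.0187
```

View pics/top0.png

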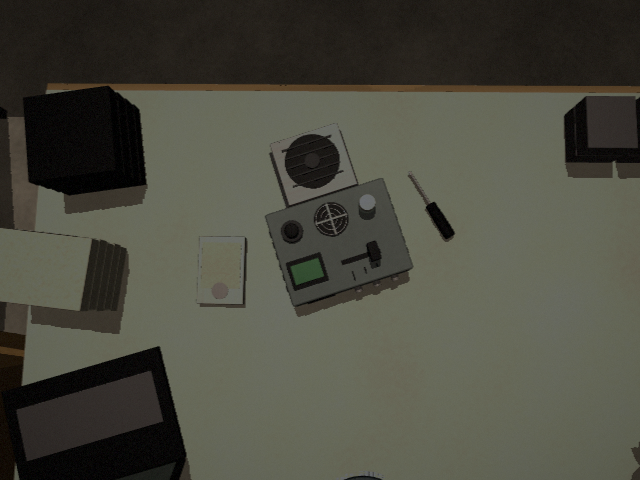

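View pics/side0.png

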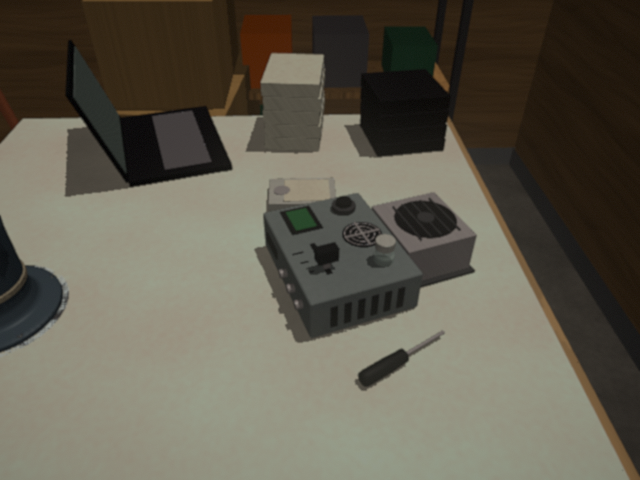

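Top view: box corners are near (266,213), (383,180), (411,267) and (294,304). The button is at (291,231), the lever grip at (374,251) and the jar at (367,203), with the screwdriver to the right and the drive to the left. The side view agrees. Next I'll refine these with a crop and rays.

```bash
cat > h.py <<'E'
import cv2,numpy as np
def cam(f):
    R=cv2.Rodrigues(f["rvec"])[0]; return R,f["tvec"],np.array([[f["fx"],0,f["cx"]],[0,f["fy"],f["cy"]],[0,0,1]])
def ray(f,uv,z):
    R,t,K=cam(f); c=-R.T@t; d=R.T@np.linalg.solve(K,[*uv,1]); return c+d*(z-c[2])/d[2]
def proj(f,P): return cv2.projectPoints(np.float64(P).reshape(-1,3),f["rvec"],f["tvec"],cam(f)[2],None)[0][:,0]
def rigid(A,B):
    A,B=np.array(A)[:,:2],np.array(B)[:,:2]; a,b=A.mean(0),B.mean(0)
    U,_,V=np.linalg.svd((A-a).T@(B-b)); R=(U@V).T
    return np.arctan2(R[1,0],R[0,0]), b-R@a, (B-b)-(A-a)@R.T
E
cat > m.py <<'E'
from rig import robot, grab_frame
from h import *
f=grab_frame("top")
A=[(-.1,-.13),(.1,-.13),(.1,.13),(-.1,.13),(.048,.085)]
px=[(411,267),(383,180),(266,213),(294,304),(291,230)]
g=cv2.cvtColor(f["img"],cv2.COLOR_RGB2GRAY)
c=cv2.cornerSubPix(g,np.float32(px[:4]).reshape(-1,1,2),(4,4),(-1,-1),(3,30,.01))[:,0]; print(c)
B=[ray(f,p,.085) for p in c]+[ray(f,px[4],.095)]
th,o,res=rigid(A,B); print("yaw",th,"org",o,"res mm",res*1e3)
R=np.array([[np.cos(th),-np.sin(th)],[np.sin(th),np.cos(th)]])
W=lambda x,y,z:[*(o+R@[x,y]),z]
pts={"corner":[W(x,y,.085) for x,y in A[:4]],"grip":[W(-.045+a,-.060+b,.129) for a in(-.019,.019) for b in(-.01,.01)],"btn":[W(.048,.085,.095)]}
print(W(-.045,-.06,.115),W(.048,.085,.095))
for n,box in(("top",(240,160,200,150)),("side",(250,180,200,150))):
    f=grab_frame(n); x,y,w,h=box
    im=cv2.resize(f["img"][y:y+h,x:x+w,::-1],None,fx=4,fy=4,interpolation=cv2.INTER_CUBIC); im=cv2.convertScaleAbs(im,alpha=1.6)
    for k,col in(("corner",(0,0,255)),("grip",(0,255,255)),("btn",(255,0,255))):
        for u,v in proj(f,pts[k]): cv2.circle(im,(int((u-x+.5)*4),int((v-y+.5)*4)),3,col,-1)
    cv2.imwrite(f"pics/{n}1.png",im)
E
python3 m.py
```

```text
[[413.34537 266.47415]
 [382.32324 177.35483]
 [264.0202  215.57378]
 [292.82077 305.65707]]
yaw 0.329849725344232 org [0.5957658  0.06164546] res mm [[ 1.33612245  0.74292382]
 [-2.54636243 -0.10346276]
 [-2.15533133 -0.74286219]
 [ 1.89533514 -0.5906377 ]
 [ 1.47023618  0.69403883]]
[np.float64(0.5726257550711013), np.float64(-0.009695544038061), 0.115] [np.float64(0.6136465962134612), np.float64(0.1576104349106104), 0.095]
```

View pics/top1.png

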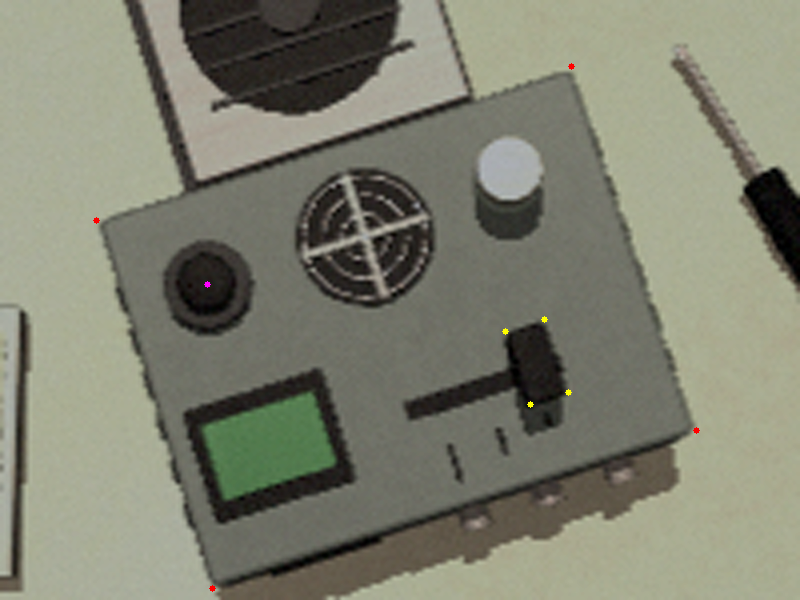

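View pics/side1.png

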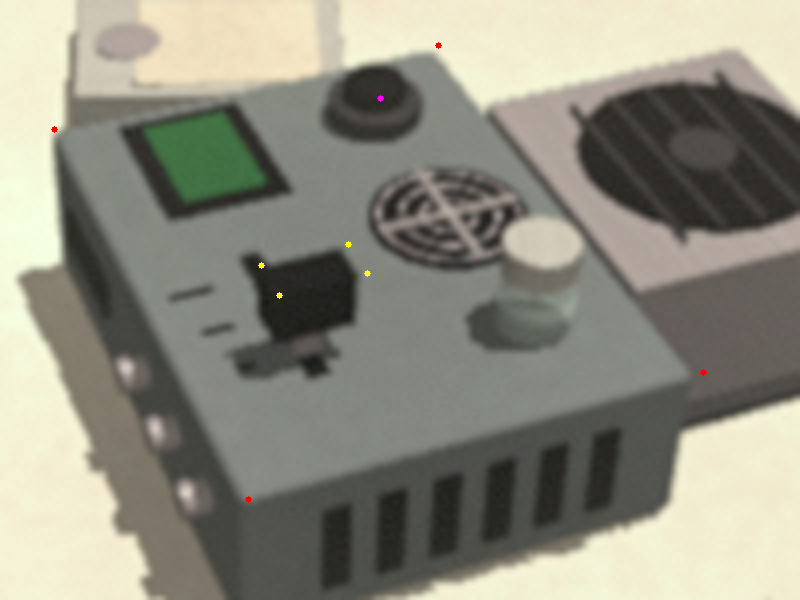

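The markers show my picked corners were 1–4 px too wide. The true ones in the top crop are (104,222), (577,74), (692,430) and (215,585), with the button top at (207,281). In the side crop they are (430,55), (690,378), (243,500) and (57,135). I'll triangulate from both views.

```bash
cat > m2.py <<'E'
from rig import robot, grab_frame
from h import *
A=[(.1,.13),(.1,-.13),(-.1,-.13),(-.1,.13),(.048,.085)]
ft,fs=grab_frame("top"),grab_frame("side")
pt=np.array([(104,222),(577,74),(692,430),(215,585),(207,281)])/4-.5+[240,160]
ps=np.array([(430,55),(690,378),(243,500),(57,135),(374,87)])/4-.5+[250,180]
P=[cam(f)[2]@np.c_[cam(f)[0],cam(f)[1]] for f in(ft,fs)]
X=cv2.triangulatePoints(P[0],P[1],pt.T.astype(float),ps.T.astype(float)); X=(X[:3]/X[3]).T
print(X.round(4))
for nm,B in(("top",[ray(ft,p,z) for p,z in zip(pt,[.085]*4+[.1])]),("side",[ray(fs,p,z) for p,z in zip(ps,[.085]*4+[.1])]),("tri",X)):
    th,o,res=rigid(A,B); print(nm,"yaw",th.round(4),"org",o.round(4),"res mm",(res*1e3).round(1).tolist())
    c,s=np.cos(th),np.sin(th); W=lambda x,y:(o+[c*x-s*y,s*x+c*y]).round(4)
    print("grip",W(-.045,-.06),"btn",W(.048,.085))
print("griptop by top",ray(ft,np.array((535,363))/4-.5+[240,160],.129))
from scipy.spatial.transform import Rotation as Ro
q=robot.get_state()["orientation"]; print(Ro.from_quat(np.r_[q[1:],q[0]]).as_matrix().round(3))
E
python3 m2.py
```

```text
[[ 0.6459  0.2136  0.0822]
 [ 0.7275 -0.0319  0.0849]
 [ 0.5425 -0.0916  0.0829]
 [ 0.4605  0.1509  0.0829]
 [ 0.6127  0.1571  0.1025]]
top yaw 0.3209 org [0.5953 0.0604] res mm [[-1.8, -2.1], [-2.6, -0.7], [2.1, 3.2], [1.4, -1.5], [0.9, 1.1]]
grip [ 0.5715 -0.0107] btn [0.614  0.1562]
side yaw 0.326 org [0.5927 0.0591] res mm [[-2.7, -5.3], [-2.8, -0.2], [1.5, 2.4], [4.2, -2.2], [-0.1, 5.3]]
grip [ 0.5693 -0.0122] btn [0.6109 0.155 ]
tri yaw 0.322 org [0.5941 0.0605] res mm [[-1.9, -1.8], [-2.6, -0.7], [2.1, 2.9], [2.4, -1.2], [-0.0, 0.8]]
grip [ 0.5704 -0.0107] btn [0.6127 0.1563]
griptop by top [ 0.5721075  -0.00863192  0.129     ]
[[ 0.911  0.412 -0.   ]
 [ 0.412 -0.911  0.   ]
 [ 0.    -0.    -1.   ]]
```

The two views agree within about 2 mm: yaw 0.322, grip near (0.571, -0.010), button near (0.613, 0.156) with its top at z≈0.10. I'll shut the gripper and move to above a point 45 mm on the -y side of the grip.

```bash
python3 -m inch '[{"tx":30,"ty":-22.5},{"tx":60,"ty":-45},{"tx":90,"ty":-67.5},{"tx":120,"ty":-90},{"tx":150,"ty":-112.5},{"tx":180,"ty":-135},{"tx":210,"ty":-157.5},{"tx":240,"ty":-180},{"tx":270,"ty":-202.5},{"tx":300,"ty":-225}]' 1 20
python3 -m inch '[{"tx":30,"ty":-22.5},{"tx":60,"ty":-45},{"tx":90,"ty":-67.5},{"tx":120,"ty":-90},{"tx":150,"ty":-112.5},{"tx":180,"ty":-135},{"tx":211,"ty":-160,"twist":0.05},{"tx":211,"ty":-160,"twist":0.102},{"tx":211,"ty":-160,"twist":0.102},{"tx":211,"ty":-160,"twist":0.102}]'
cat > st.py <<'E'
from rig import robot
from h import *
from scipy.spatial.transform import Rotation as Ro
s=robot.get_state(); q=s["orientation"]; R=Ro.from_quat(np.r_[q[1:],q[0]]).as_matrix()
o=np.array([.5945,.0605]); th=.322; T=np.array([[np.cos(th),np.sin(th)],[-np.sin(th),np.cos(th)]])
p=np.array(s["tool_pos"]); print("tester xy",(T@(p[:2]-o)*1e3).round(1),"z",p[2].round(4),"force tester",(T@s["contact_force"][:2]).round(1),round(s["contact_force"][2],1))
print("yaw toolx",np.arctan2(R[1,0],R[0,0]),"t",s["time_s"],"w",s["grip_width"])
for n,t in(("lever",(-45,-105)),("btn",(48,85))):
    d=T.T@(np.array(t)/1e3)+o-p[:2]; print(n,"tool delta mm",(R[:2,:2].T@d*1e3).round(1))
E
python3 st.py
```

```text
tester xy [-513.8 -540.6] z 0.2311 force tester [-0.3  0.5] -0.0
yaw toolx 0.42482910249370237 t 0.35 w 0.08526506516787181
lever tool delta mm [ 511.  -385.2]
btn tool delta mm [ 623.  -564.6]validation failed for argument at $[0]...
validation failed for argument at $[0]...
```

Each row needs all four keys.

```bash
python3 -m inch '[{"tx":30,"ty":-22.5,"tz":0,"twist":0},{"tx":60,"ty":-45,"tz":0,"twist":0},{"tx":90,"ty":-67.5,"tz":0,"twist":0},{"tx":120,"ty":-90,"tz":0,"twist":0},{"tx":150,"ty":-112.5,"tz":0,"twist":0},{"tx":180,"ty":-135,"tz":0,"twist":0},{"tx":210,"ty":-157.5,"tz":0,"twist":0},{"tx":240,"ty":-180,"tz":0,"twist":0},{"tx":270,"ty":-202.5,"tz":0,"twist":0},{"tx":300,"ty":-225,"tz":0,"twist":0}]' 1 20 &&
python3 -m inch '[{"tx":30,"ty":-22.5,"tz":0,"twist":0},{"tx":60,"ty":-45,"tz":0,"twist":0},{"tx":90,"ty":-67.5,"tz":0,"twist":0},{"tx":120,"ty":-90,"tz":0,"twist":0},{"tx":150,"ty":-112.5,"tz":0,"twist":0},{"tx":180,"ty":-135,"tz":0,"twist":0},{"tx":211,"ty":-160,"tz":0,"twist":0.05},{"tx":211,"ty":-160,"tz":0,"twist":0.102},{"tx":211,"ty":-160,"tz":0,"twist":0.102},{"tx":211,"ty":-160,"tz":0,"twist":0.102}]'
python3 st.py
```

```text
time_s: 1.18
tool_pos: [0.4594, -0.2847, 0.2316]
orientation: [0.0, 0.978, 0.211, 0.0]
contact_force: [0.6, 0.7, 0.1]
grip_width: -0.0
time_s: 2.02
tool_pos: [0.585, -0.054, 0.2311]
orientation: [0.0, 0.987, 0.161, -0.0]
contact_force: [-0.7, 0.1, 0.2]
grip_width: 0.0
tester xy [ -45.3 -105.6] z 0.2311 force tester [-0.6  0.3] 0.2
yaw toolx 0.3240900720477452 t 2.0167 w 8.270812880133914e-06
lever tool delta mm [ 0.3 -0.6]
btn tool delta mm [  93.7 -190.4]
```

```bash
python3 -m inch '[{"tx":0,"ty":0,"tz":30,"twist":0},{"tx":0,"ty":0,"tz":60,"twist":0},{"tx":0,"ty":0,"tz":80,"twist":0},{"tx":0,"ty":0,"tz":100,"twist":0},{"tx":0,"ty":0,"tz":112,"twist":0},{"tx":0,"ty":0,"tz":122,"twist":0},{"tx":0,"ty":0,"tz":122,"twist":0}]' && python3 st.py
python3 - <<'E'
from rig import grab_frame
import cv2
f=grab_frame("side"); cv2.imwrite("pics/side2.png",cv2.convertScaleAbs(cv2.resize(f["img"][120:320,200:460,::-1],None,fx=3,fy=3,interpolation=2),alpha=1.6))
E
```

```text
time_s: 2.6
tool_pos: [0.5839, -0.0549, 0.1077]
orientation: [-0.0, 0.987, 0.16, -0.002]
contact_force: [-0.4, 0.6, -0.8]
grip_width: 0.0001
tester xy [ -46.6 -106.1] z 0.1077 force tester [-0.1  0.7] -0.8
yaw toolx 0.3214672163379195 t 2.6 w 6.024517109126226e-05
lever tool delta mm [ 1.6 -1.1]
btn tool delta mm [  94.5 -191.1]
```

View pics/side2.png

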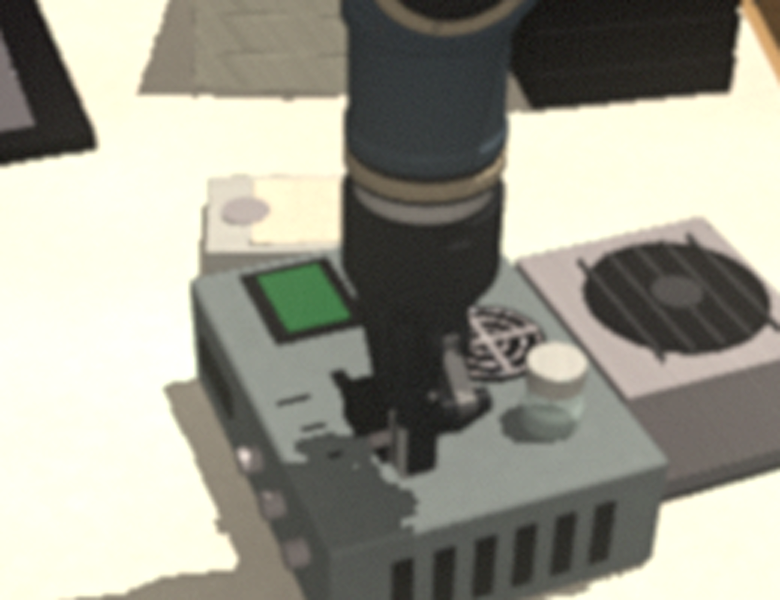

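The shut fingers stand on the -y side of the grip (tips near (415,465) in the crop), well clear of the jar. Now push along tool -y, slowly, and watch the force.

```bash
python3 -m inch '[{"tx":0,"ty":-10,"tz":0,"twist":0},{"tx":0,"ty":-18,"tz":0,"twist":0},{"tx":0,"ty":-24,"tz":0,"twist":0},{"tx":0,"ty":-30,"tz":0,"twist":0},{"tx":0,"ty":-35,"tz":0,"twist":0},{"tx":0,"ty":-40,"tz":0,"twist":0}]' && python3 st.py; python3 -m inch '[{"tx":0,"ty":-5,"tz":0,"twist":0},{"tx":0,"ty":-10,"tz":0,"twist":0},{"tx":0,"ty":-15,"tz":0,"twist":0},{"tx":0,"ty":-20,"tz":0,"twist":0},{"tx":0,"ty":-24,"tz":0,"twist":0},{"tx":0,"ty":-24,"tz":0,"twist":0}]' && python3 st.py
```

```text
time_s: 3.15
tool_pos: [0.5727, -0.0152, 0.11]
orientation: [0.0, 0.987, 0.161, 0.001]
contact_force: [0.1, 0.4, -0.2]
grip_width: -0.0002
tester xy [-44.6 -64.9] z 0.11 force tester [0.2 0.4] -0.2
yaw toolx 0.32243048267000507 t 3.15 w -0.0001553660615603242
lever tool delta mm [-0.4 40.1]
btn tool delta mm [  92.7 -149.9]
time_s: 3.65
tool_pos: [0.5642, 0.0089, 0.1092]
orientation: [-0.001, 0.987, 0.161, -0.0]
contact_force: [-0.5, 0.1, 0.1]
grip_width: 0.0
tester xy [-45.1 -39.4] z 0.1092 force tester [-0.4  0.3] 0.1
yaw toolx 0.3240305452423943 t 3.65 w 4.404478929053809e-05
lever tool delta mm [-0.  65.6]
btn tool delta mm [  93.3 -124.2]
```

```bash
python3 -m inch '[{"tx":0,"ty":-3,"tz":0,"twist":0},{"tx":0,"ty":-6,"tz":0,"twist":0},{"tx":0,"ty":-6,"tz":0,"twist":0}]' && python3 st.py; python3 -m inch '[{"tx":0,"ty":-2,"tz":0,"twist":0},{"tx":0,"ty":-2,"tz":0,"twist":0}]' && python3 st.py;  python3 - <<'E'
from rig import grab_frame
import cv2
f=grab_frame("side"); cv2.imwrite("pics/side3.png",cv2.convertScaleAbs(cv2.resize(f["img"][150:300,230:430,::-1],None,fx=4,fy=4,interpolation=2),alpha=1.6))
E
```

```text
time_s: 3.9
tool_pos: [0.5625, 0.0142, 0.1092]
orientation: [-0.001, 0.987, 0.161, -0.0]
contact_force: [-0.0, 0.4, -0.1]
grip_width: 0.0001
tester xy [-45.  -33.8] z 0.1092 force tester [0.1 0.4] -0.1
yaw toolx 0.32420236658989016 t 3.9 w 0.00013869198660984184
lever tool delta mm [-0.2 71.2]
btn tool delta mm [  93.2 -118.6]
time_s: 4.07
tool_pos: [0.5622, 0.0152, 0.1093]
orientation: [-0.0, 0.987, 0.161, -0.0]
contact_force: [0.3, -0.2, -0.7]
grip_width: 0.0006
tester xy [-45.  -32.8] z 0.1093 force tester [ 0.2 -0.2] -0.7
yaw toolx 0.3232061638519767 t 4.0667 w 0.0006000273266570749
lever tool delta mm [-0.1 72.2]
btn tool delta mm [  93.1 -117.6]
```

View pics/side3.png

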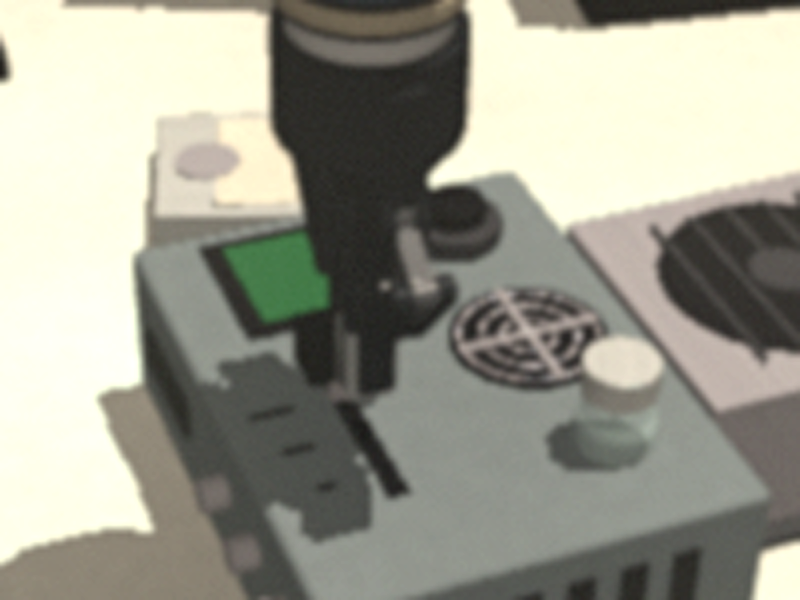

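The lever has travelled: its slot now shows behind the grip, from (340,405) to (400,490), and the jar is undisturbed. I'll nudge further until the hard stop registers.

```bash
python3 -m inch '[{"tx":0,"ty":-2,"tz":0,"twist":0},{"tx":0,"ty":-2,"tz":0,"twist":0},{"tx":0,"ty":-2,"tz":0,"twist":0}]' && python3 st.py; python3 -m inch '[{"tx":0,"ty":-2,"tz":0,"twist":0},{"tx":0,"ty":-2,"tz":0,"twist":0},{"tx":0,"ty":-2,"tz":0,"twist":0}]' && python3 st.py
```

```text
time_s: 4.37
tool_pos: [0.5617, 0.0166, 0.1093]
orientation: [0.0, 0.987, 0.161, 0.0]
contact_force: [0.2, -0.1, 0.1]
grip_width: 0.0003
tester xy [-45.  -31.2] z 0.1093 force tester [ 0.1 -0.1] 0.1
yaw toolx 0.32291780791157376 t 4.3667 w 0.00033125799375670654
lever tool delta mm [-0.  73.8]
btn tool delta mm [  93.2 -116.2]
time_s: 4.62
tool_pos: [0.5613, 0.0175, 0.1094]
orientation: [0.001, 0.987, 0.16, 0.0]
contact_force: [0.8, -2.9, -1.4]
grip_width: -0.0004
tester xy [-45.1 -30.3] z 0.1094 force tester [-0.2 -3. ] -1.4
yaw toolx 0.3221092684264755 t 4.6167 w -0.0003755466890973264
lever tool delta mm [ 0.1 74.7]
btn tool delta mm [  93.1 -115.3]
```

```bash
python3 -m inch '[{"tx":0,"ty":-2,"tz":0,"twist":0},{"tx":0,"ty":-3,"tz":0,"twist":0},{"tx":0,"ty":-3,"tz":0,"twist":0},{"tx":0,"ty":-3,"tz":0,"twist":0}]' && python3 st.py
```

```text
time_s: 4.95
tool_pos: [0.5612, 0.0177, 0.1094]
orientation: [0.002, 0.987, 0.159, 0.001]
contact_force: [3.9, -7.9, -2.3]
grip_width: -0.0005
tester xy [-45.1 -30.1] z 0.1094 force tester [ 1.2 -8.7] -2.3
yaw toolx 0.32029779449835094 t 4.95 w -0.0004976744655191111
lever tool delta mm [ 0.2 74.9]
btn tool delta mm [  92.9 -115.2]
```

A firm 8.7 N with no motion is more than a hump can give, so this is the hard stop. Back off, then rise.

```bash
python3 -m inch '[{"tx":0,"ty":10,"tz":0,"twist":0},{"tx":0,"ty":30,"tz":0,"twist":0},{"tx":0,"ty":30,"tz":-20,"twist":0},{"tx":0,"ty":30,"tz":-50,"twist":0},{"tx":0,"ty":30,"tz":-80,"twist":0},{"tx":40,"ty":30,"tz":-80,"twist":0},{"tx":80,"ty":30,"tz":-80,"twist":0},{"tx":93,"ty":30,"tz":-80,"twist":0},{"tx":93,"ty":0,"tz":-80,"twist":0},{"tx":93,"ty":-30,"tz":-80,"twist":0}]' && python3 -m inch '[{"tx":0,"ty":-30,"tz":0,"twist":0},{"tx":0,"ty":-60,"tz":0,"twist":0},{"tx":0,"ty":-80,"tz":0,"twist":0},{"tx":0,"ty":-80,"tz":0,"twist":0},{"tx":0,"ty":-80,"tz":0,"twist":0}]'; python3 st.py;  python3 - <<'E'
from rig import grab_frame
import cv2
f=grab_frame("side"); cv2.imwrite("pics/side4.png",cv2.convertScaleAbs(cv2.resize(f["img"][150:300,230:430,::-1],None,fx=4,fy=4,interpolation=2),alpha=1.6))
E
```

```text
time_s: 5.78
tool_pos: [0.6395, 0.0788, 0.1885]
orientation: [-0.001, 0.987, 0.159, -0.0]
contact_force: [-0.5, 0.9, 0.1]
grip_width: -0.0004
time_s: 6.2
tool_pos: [0.6126, 0.1572, 0.1893]
orientation: [-0.001, 0.987, 0.163, -0.0]
contact_force: [-0.3, -0.9, 0.5]
grip_width: -0.0004
tester xy [47.7 86. ] z 0.1893 force tester [-0.5 -0.7] 0.5
yaw toolx 0.32653099465944724 t 6.2 w -0.00044897612663156815
lever tool delta mm [-93.6 190.6]
btn tool delta mm [0.3 1. ]
```

View pics/side4.png

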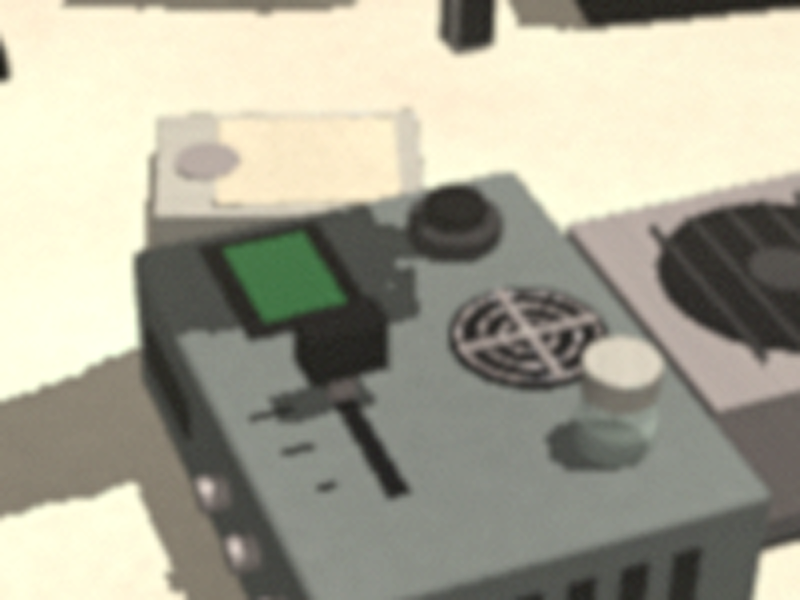

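The lever grip (340,340) stands at the third, full-load mark, the jar and drive are unmoved, and the fingers hang over the button at (455,210). Descend and press in small steps.

```bash
python3 -m inch '[{"tx":0,"ty":1,"tz":30,"twist":0},{"tx":0,"ty":1,"tz":60,"twist":0},{"tx":0,"ty":1,"tz":75,"twist":0},{"tx":0,"ty":1,"tz":82,"twist":0},{"tx":0,"ty":1,"tz":82,"twist":0}]' && python3 st.py; for i in 1; do python3 -m inch '[{"tx":0,"ty":0,"tz":2,"twist":0},{"tx":0,"ty":0,"tz":4,"twist":0},{"tx":0,"ty":0,"tz":4,"twist":0}]'; done;  python3 -m inch '[{"tx":0,"ty":0,"tz":2,"twist":0},{"tx":0,"ty":0,"tz":4,"twist":0},{"tx":0,"ty":0,"tz":4,"twist":0}]'
```

```text
time_s: 6.67
tool_pos: [0.6132, 0.1517, 0.1057]
orientation: [0.001, 0.987, 0.159, -0.002]
contact_force: [-0.7, 0.1, 2.1]
grip_width: -0.0002
tester xy [46.6 80.6] z 0.1057 force tester [-0.6  0.3] 2.1
yaw toolx 0.32019291257095067 t 6.6667 w -0.00017204413947820863
lever tool delta mm [-91.3 185.7]
btn tool delta mm [ 1.4 -4.4]
time_s: 6.92
tool_pos: [0.6151, 0.1538, 0.1047]
orientation: [0.0, 0.987, 0.16, 0.002]
contact_force: [0.8, -0.6, 2.7]
grip_width: -0.0002
time_s: 7.17
tool_pos: [0.6152, 0.154, 0.1011]
orientation: [0.0, 0.987, 0.16, 0.002]
contact_force: [0.1, -2.5, 7.9]
grip_width: -0.0001
```

```bash
python3 -m inch '[{"tx":0,"ty":0,"tz":2,"twist":0},{"tx":0,"ty":0,"tz":3,"twist":0},{"tx":0,"ty":0,"tz":3,"twist":0}]';  python3 -m inch '[{"tx":0,"ty":0,"tz":2,"twist":0},{"tx":0,"ty":0,"tz":3,"twist":0},{"tx":0,"ty":0,"tz":3,"twist":0}]'; python3 st.py
```

```text
time_s: 7.42
tool_pos: [0.6153, 0.154, 0.1008]
orientation: [0.001, 0.987, 0.16, 0.002]
contact_force: [-5.1, -5.4, 22.5]
grip_width: 0.0001
time_s: 7.67
tool_pos: [0.6154, 0.154, 0.1005]
orientation: [0.001, 0.987, 0.16, 0.002]
contact_force: [-10.5, -6.2, 37.7]
grip_width: 0.0002
tester xy [49.4 82.1] z 0.1005 force tester [-11.9  -2.6] 37.7
yaw toolx 0.3220606330948121 t 7.6667 w 0.00017553156431138873
lever tool delta mm [-94.4 187.1]
btn tool delta mm [-1.4 -2.9]
```

The press bottomed out at z≈0.101 with 38 N. To confirm it was the button's own full stroke (6 mm, spring) and not a finger on the housing, I'll come up slowly and read force against height.

```bash
U='' ; for r in 1; do python3 -m inch '[{"tx":0,"ty":0,"tz":-6,"twist":0},{"tx":0,"ty":0,"tz":-6,"twist":0},{"tx":0,"ty":0,"tz":-6,"twist":0}]'; done; for r in 1 2 3 4 5 6; do python3 -m inch '[{"tx":0,"ty":0,"tz":-1.5,"twist":0},{"tx":0,"ty":0,"tz":-1.5,"twist":0},{"tx":0,"ty":0,"tz":-1.5,"twist":0}]'; done | grep -E 'tool_pos|force'
```

```text
time_s: 7.92
tool_pos: [0.6154, 0.1543, 0.1011]
orientation: [-0.0, 0.987, 0.161, 0.002]
contact_force: [2.0, -0.5, 6.8]
grip_width: 0.0001
tool_pos: [0.6149, 0.1545, 0.1013]
contact_force: [3.0, -1.0, 4.5]
tool_pos: [0.6139, 0.1546, 0.1023]
contact_force: [2.4, -0.1, 4.1]
tool_pos: [0.6135, 0.1546, 0.1037]
contact_force: [1.6, -0.1, 2.7]
tool_pos: [0.6131, 0.1544, 0.1051]
contact_force: [1.2, 0.0, 3.0]
tool_pos: [0.6129, 0.1543, 0.1065]
contact_force: [-0.5, 1.2, 1.3]
tool_pos: [0.6131, 0.1536, 0.1078]
contact_force: [1.0, -0.4, -0.5]
```

The spring force ran from about 5 N at 0.101 to zero at 0.107, which is a complete 6 mm stroke and release. Now retreat and take a final look.

```bash
python3 -m inch '[{"tx":0,"ty":0,"tz":-30,"twist":0},{"tx":0,"ty":0,"tz":-60,"twist":0},{"tx":0,"ty":0,"tz":-90,"twist":0},{"tx":0,"ty":0,"tz":-110,"twist":0},{"tx":0,"ty":0,"tz":-110,"twist":0},{"tx":0,"ty":0,"tz":-110,"twist":0}]'
python3 - <<'E'
from rig import grab_frame
import cv2
f=grab_frame("side"); cv2.imwrite("pics/side5.png",cv2.convertScaleAbs(cv2.resize(f["img"][150:400,230:480,::-1],None,fx=2.4,fy=2.4,interpolation=2),alpha=1.6))
E
```

```text
time_s: 9.92
tool_pos: [0.614, 0.154, 0.2193]
orientation: [0.0, 0.987, 0.161, 0.001]
contact_force: [-0.3, 0.5, 0.3]
grip_width: -0.0001
```

View pics/side5.png

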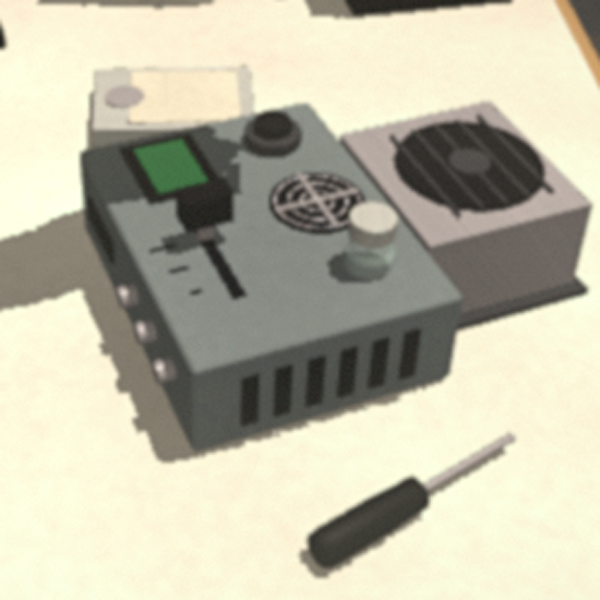

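The lever (205,205) stands at full load, the button (272,128) is up, and the jar (372,240), screwdriver and drive are in their places. The robot is clear of everything.

```bash
python3 -c "from rig import job; print(job.job_done())"
```

```text
the job is handed in; nothing more can be done
None
```

The full-load test was started and the job handed in at about 10 s of the 35 s allowed. No verdict is reported back.

- **Lever:** I pushed it with the side of the shut fingers past the half-load notch to the hard stop. It held there against 8.7 N without moving, which is more than either hump can resist.
- **Start button:** I pressed it only after that, then let it up. On release, the spring force fell from about 5 N at z 0.101 to zero at 0.107, which is the full 6 mm stroke.
- **Last checks:** The last picture shows the lever at the full-load mark and the button up. By eye, the jar, screwdriver and drive had not moved; I did not measure them. The arm was clear, with about 0 N on the tool.

Some readings were off:
- The press peaked at about 38 N downward through the fingertips, more than it needed.
- The fingers landed about 3 mm off the button's centre.
- The stop came about 2 mm later than I had worked out from the images.
- My first corner picks were up to about 4 px too wide, so I redid them before moving.

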